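# Lock a filter cartridge into its bayonet housing and slide the keeper home

## Task

Fit the filter cartridge into the filter housing: line its two side lugs up with the two slots, push it down against the spring until the lugs are below the collar, and twist it clockwise (seen from above) to the stop so that it stays locked down. Then slide the housing's keeper all the way in, so that the cartridge cannot turn back. Leave the other things on the desk where they are.

Things in the scene. Friction and masses are not known exactly. Their poses are not given: they have to be found in the camera images.
- cartridge: Loose dark metal puck, 52 mm diameter, 24 mm high, about 0.12 kg, upright on the desk; on top a finger bar. Two equal lugs at its foot point along its +x and -x: each 20 mm wide (along y), z 0 to 8 mm, reaching 36 mm from the axis. Origin: centre of the underside, z up. A half turn about z makes no difference.
- bar_top (a point): Centre of the top of the cartridge's finger bar, 50 mm above the underside. The bar is 46 mm long along the cartridge's x (in line with the lugs), 14 mm thick along its y, and rises from z = 24 mm. Grip it across its thickness.
- housing: Fixed round filter housing, open at the top: grey ring of 92 mm outside diameter, 33 mm high, on an aluminium foot 108 mm wide, 10 mm high. Bore 56 mm. Origin: on the ring's axis at desk height, z up. Locked, the cartridge's x axis lies along the housing's x (either way round). A hose stub sticks out at 115 deg counter-clockwise from +x, to 75 mm from the axis, top z = 28 mm.
- slot (a point): Middle of one of the ring's two opposite lug slots, at its upper edge (z = 33 mm), 37 mm from the axis, at 50 deg counter-clockwise (from above) from the housing's +x; the other, where the keeper runs, is at 230 deg. Slots are 25 mm wide, open outward and upward. To enter, the cartridge's x axis lies along the slots; it cannot turn counter-clockwise there.
- collar (a point): On the housing's axis at the collar's underside, z = 23 mm (collar z 23 to 33 mm). Below it a cavity for the lugs, 77 mm wide, goes down to z = 10 mm. With its underside below z = 15 mm the cartridge can turn clockwise 50 deg to end stops. Released there, the spring lifts it until the lugs bear under the collar: underside z = 15 mm, bar top 65 mm. Released unturned, it is pushed up again.
- spring_top (a point): Centre of the top of the flat sprung disc (48 mm diameter) in the bore, z = 23 mm when free. The cartridge's underside presses it straight down: about 3 N at first touch, 6 N at 8 mm, 8 N at its full travel of 13 mm.
- keeper (a joint): Slide of the keeper, m: 0 = fully out, 0.017 = fully in (hard stop). It moves level toward the housing's axis along the 230 deg slot, in rails (top z = 19 mm, to 102 mm from the axis); about 1.5 N of friction, stays where left. Its steel tongue, 21 mm wide, fills the slot when in and bars the lug's way back; the lug stops it if the cartridge is in but not turned.
- keeper_tab (a point): Centre of the top (z = 54 mm) of the keeper's upright black tab, on the 230 deg line, 81 mm from the housing's axis when fully out, 64 mm when in. The tab is 12 mm thick along the slide direction, 24 mm wide across it, and rises from z = 29 mm; the steel slide under it ends 11 mm outward of its centre. Push its outer face or pinch it.
- white_jar: Bystander: white jar, 50 mm diameter, 65 mm high, loose. Origin: centre of the underside.
- blue_cup: Bystander: small cup, 52 mm diameter, 50 mm high, loose. Origin: centre of the underside.
- meter: Bystander: hand-held meter lying flat, 135 x 68 x 33 mm, loose. Origin: centre of the underside.
- cutters: Bystander: flush cutters lying flat, 144 x 48 x 12 mm, loose. Origin: centre of the underside.

How it is judged (in metres and radians):
On the way, in this order (a step that is already met when the one before it is completed fails the run):
1. cartridge pushed down in the slots until its lugs are below the collar (z of cartridge in the frame of housing below 0.0155 m and horizontal distance between cartridge and housing below 0.005 m), for 0.05 s.
2. cartridge twisted to within 11 degrees of its end stop (z of cartridge in the frame of housing below 0.0185 m and horizontal distance between cartridge and housing below 0.005 m and angle between the x axis of cartridge and the x axis of housing, either way round below 0.2 rad), for 0.1 s.
3. keeper slid in (value of joint keeper above 0.014 m), for 0.1 s.
At the end, for the whole second after the job is handed in: The cartridge is locked in the housing: upright, on its axis within 5 mm, underside no higher than 18.5 mm above the desk, twisted to within 0.2 rad of the end stop, at rest; the keeper is in to more than 14 of its 17 mm (all of step 2 and angle between cartridge's own z axis and vertical below 0.12 rad and value of joint keeper above 0.014 m and linear speed of cartridge below 0.02 m/s); the robot touches nothing.
It fails at once if a bystander (jar, cup, meter or cutters) moved by more than 25 mm (distance of any of white_jar, blue_cup, meter, cutters from where it was at the start of the episode above 0.025 m).
It also fails if it takes over 50 s, if anything falls off the work surface, if the arm or the gripper's body presses on something with over 40 N, if the wrist force passes 120 N, or if a joint passes its speed limit or range.

## Robot

A 6-joint arm with a two-finger parallel gripper is mounted at the origin on a cart in front of the work surface, level with it; the furniture and walls round the work are solid. World frame = base frame: x ahead of the robot, y to its left, z up, the work surface at z = 0. Lengths are in mm, angles in rad, forces in N, time in s.
With the tool pointing down it reaches from about 275 to 1000 mm from the base axis. Payload 8.4 kg.
Tool frame: the origin (TCP) lies at the very end of the fingers, on their centre line; the grasp point (between the pads) lies 19 mm behind it; z points along the fingers, y is the direction in which the jaws open and shut (so a half turn about z gives the same grasp; the last joint's range is limited). The gripper opens to 85 mm and grips with 20 to 120 N. Pads are 22 mm wide; open, the fingers measure 114 mm over their backs; the gripper's body (76 mm by 85 mm) begins 54 mm behind the grasp point. The pads swing forward as they close: fully open they stand 13 mm farther back than shut.
Start: joints at [-1.198, 0.353, 1.633, -0, 1.155, -0.002], TCP at [228.803, -581.616, 231.281] pointing down, gripper open.
Joint ranges: [-2.63, 2.63], [-0.92, 2.1], [0.06, 2.66], [-1.3, 4.44], [0, 2.69], [-3.02, 3.02]. Speed limits (rad/s): [2.22, 2.22, 2.79, 3.14, 3.14, 3.14].

## Interface

Orientations are given as [roll, pitch, yaw] about the fixed x, y, z axes, in that order (R = Rz(yaw) Ry(pitch) Rx(roll)).
In Python, from rig import sense, grab_frame, get_calibration, sign_off, boxes_of, trace gives the robot as it stands.
- The arm moves only by the tool servo_tool, never from a script. Its argument "rows" is a list of rows, each a list of 3 entries, a list of its own where there are three numbers: the finger opening in mm, from 0 to 85.4, then the shift along the tool's x, y, z in mm, then the turn, a rotation vector about the tool's x, y, z in degrees. A call has 1 to 8 rows; each row shifts and turns the commanded pose from where the row before left it, along the tool's axes as they then stand; what a row does not reach is not made up. A row lasts 1/8 s, in which the tool goes at most 62.5 mm and 10.7 degrees, less where a joint would pass 70% of its speed; a pose out of reach is approached as far as the arm can. A call is refused whole if a number of a shift passes 62.5 or a number of a turn 10.7, either way. A call with a gripper value outside its range is refused whole. The fingers move at their own pace and stop on an object; "force" is the grip in N (left out, the last holds). Time passes only in rows, so rows that do not move let the fingers close. It gives the time, the measured TCP pose, the force and the opening at its end, in the units of the state.
- sense(): the state, without advancing time (a new reading comes with each control period).
- grab_frame(name): name is "side" or "top"; returns the picture (420x560x3 uint8, blue, green, red); there is no depth.
- get_calibration(name): a dict with "intrinsics" (3x3 intrinsics, pixels), "world_to_cam" (4x4, takes a point from world to camera coordinates). Camera axes: x right, y down, z forward; pixel columns grow to the right and rows downward; lengths in mm; the calibration is good to about 2 mm. A picture is of the moment at which its call begins. get_calibration takes no time and is no camera call.
- sign_off(): hands the job in, once; it reports no verdict.
Trained networks look in the newest picture that a camera, given by its name, has taken for a name from the list of things; names that differ only in an ending like _2 or _b are one class to them, and where a whole thing is asked for, a point or a joint stands for the part that bears it (a point fixed in the world has none). Each returns a list of dicts, best first, with "conf" (0 to 1); they miss things now and then, are a little off and sometimes report something else, mostly with a low value. They report only what shows in the picture. A call takes as long as a camera call.
- boxes_of(camera, thing): "centre" ([x, y, z] in mm, in the coordinates of the camera as it stood for that picture, good to about 4 mm: the middle of the surface that is visible of it).
- trace(camera, thing): "mask" (420x560 bool, what is visible of it).
The state is a dict: "clock": time; "qpos": joint angles; "qvel": joint speeds; "joint_efforts": joint torques, N m; "eef_pos": TCP position; "tcp_rot": TCP orientation; "contact_force": force on the tool from outside, world axes, zero at the start; "wrist_torque": the same for the moment, N m; "opening": opening from 0.0 (shut) to 1.0 (fully open).
Only numpy, scipy, OpenCV 4.12 (cv2) and the standard library are available. Lean on these libraries where they do the work, as an engineer would, in place of code of your own. Each camera call takes 0.05 s, during which the arm holds its last target. There are 200 camera calls.

## Working session

There is one attempt and no reset: what is moved stays moved. The work goes in short steps, Python scripts to look and compute and a tool call to move; the robot and the scene stay as the last step left them, time stands still between calls to the robot, and variables do not carry over. Pictures are saved under pics/ and viewed, about 8 in all and at most 12, crops included, and the job is handed in when it is done.

Besides the shell and the picture viewer there is one more tool, called after "Request:" by a JSON object that holds its "op" and its "data". servo_tool: Moves the arm, as the interface text tells. Its arguments: {"type":"object","properties":{"rows":{"type":"array","items":{"type":"array"}},"force":{"type":"number"}},"required":["rows"]}

```bash
mkdir -p pics; cat > h.py <<'E'
import numpy as np, cv2
from rig import *
def w(cam,p):
    T=np.array(get_calibration(cam)["world_to_cam"]); return np.linalg.inv(T)[:3]@np.append(p,1)
def ray(cam,uv,z):
    c=get_calibration(cam);K=np.array(c["intrinsics"]);T=np.linalg.inv(np.array(c["world_to_cam"]))
    d=T[:3,:3]@np.linalg.solve(K,[uv[0],uv[1],1.]);o=T[:3,3];return o+d*(z-o[2])/d[2]
def proj(cam,p):
    c=get_calibration(cam);K=np.array(c["intrinsics"]);T=np.array(c["world_to_cam"])
    q=K@(T[:3]@np.append(p,1));return q[:2]/q[2]
E
python3 - <<'E'
from h import *
np.set_printoptions(precision=1,suppress=True)
for c in ["top","side"]:
    im=grab_frame(c);cv2.imwrite(f"pics/{c}0.png",im)
    k=get_calibration(c);print(c,np.linalg.inv(k["world_to_cam"])[:3,3],k["intrinsics"][0][0])
    for t in ["cartridge","bar_top","housing","keeper","keeper_tab","slot","white_jar","blue_cup","meter","cutters"]:
        for d in boxes_of(c,t)[:2]: print(t,round(d["conf"],2),w(c,d["centre"]))
print(sense())
E
```

```text
top [ 345.4   35.5 1378.2] 540.5479338138725
cartridge 0.69 [ 501.6 -265.    26.7]
bar_top 0.83 [ 499.7 -262.7   23.6]
housing 0.83 [519.4  72.7  25.7]
keeper 0.65 [483.9  37.4  30. ]
keeper_tab 0.55 [691.8 110.8  71.2]
keeper_tab 0.48 [487.2  36.7  33.4]
slot 0.92 [520.1  72.4  24.4]
white_jar 0.76 [687.9 110.8  73.1]
blue_cup 0.86 [734.9 200.5  16. ]
meter 0.83 [725.1 -25.7  29.7]
cutters 0.94 [594.5 370.4  11.1]
side [ 264.9 1166.3  709.4] 451.7855040685794
cartridge 0.61 [ 498.1 -253.    23.9]
bar_top 0.55 [ 500.9 -251.7   31.4]
housing 0.75 [517.7  84.3  25.3]
housing 0.75 [589.5 381.5  11.7]
keeper 0.73 [480.6  38.9  30.6]
slot 0.95 [516.6  80.4  23.4]
white_jar 0.75 [690.8 126.1  46.8]
white_jar 0.23 [709.8 -21.3  30.1]
blue_cup 0.96 [719.2 213.2  33.6]
blue_cup 0.65 [518.   82.5  25. ]
meter 0.83 [711.1 -19.7  32.5]
cutters 0.87 [589.5 379.8  14.1]
{'clock': 1.1, 'qpos': array([-1.2,  0.4,  1.6, -0. ,  1.2, -0. ]), 'qvel': array([-0., -0., -0., -0.,  0.,  0.]), 'joint_efforts': array([  0. , -60.5, -34.2,   0. ,   0. ,  -0. ]), 'eef_pos': array([ 228.8, -581.6,  231.3]), 'tcp_rot': array([3.1, 0. , 0.4]), 'contact_force': array([-1.3,  0.3, -0.2]), 'wrist_torque': array([ 0., -0.,  0.]), 'opening': 1.0010882490525044}
```

```bash
python3 - <<'E'
from h import *
im=cv2.imread("pics/top0.png")
a=[]
for p in [(500,-264,30),(518,75,30)]:
    u,v=proj("top",p).astype(int);print(u-40,v-45)
    a.append(cv2.resize(im[v-45:v+45,u-40:u+40],None,fx=5,fy=5,interpolation=cv2.INTER_CUBIC))
    cv2.imwrite("pics/c%d.png"%len(a),a[-1])
cv2.imwrite("pics/crop0.png",np.hstack(a))
print(proj("top",(500,0,0)),proj("top",(600,0,0)),proj("top",(500,100,0)))
E
```

```text
353 190
218 183
[288.04220897 237.1448235 ] [287.69406843 198.74379746] [248.97312464 237.34579234]
```

View pics/crop0.png

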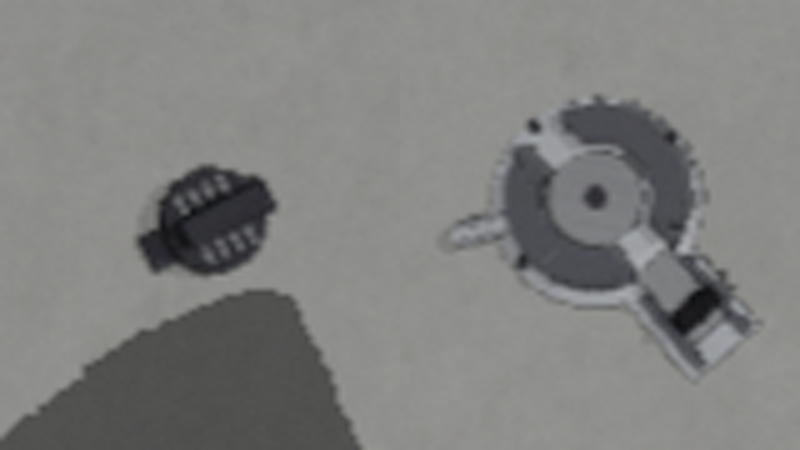

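View pics/side0.png

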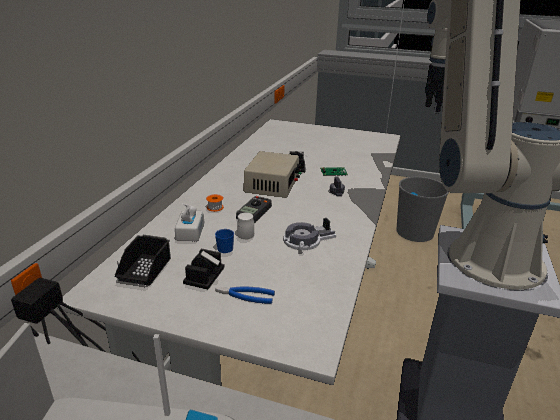

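```bash
python3 - <<'E'
from h import *
np.set_printoptions(precision=2,suppress=True)
im=cv2.imread("pics/top0.png")
for nm,(ox,oy) in {"c":(353,190),"h":(218,183)}.items():
    g=cv2.cvtColor(im[oy:oy+90,ox:ox+80],6)
    if nm=="c": g=g[:54]
    f=8;G=cv2.resize(g,None,fx=f,fy=f,interpolation=cv2.INTER_CUBIC)
    P=lambda p:np.array([(p[0]+.5)/f-.5+ox,(p[1]+.5)/f-.5+oy])
    for th in ([45,50,55] if nm=="c" else [35,45,95,105,115]):
        m=(G<th).astype(np.uint8)
        n,l,s,ce=cv2.connectedComponentsWithStats(m)
        for i in sorted(range(1,n),key=lambda i:-s[i][4])[:2]:
            if s[i][4]<1000: continue
            r=cv2.minAreaRect(np.argwhere(l==i)[:,::-1].astype(np.float32))
            b=cv2.boxPoints(r)
            z={"c":50}.get(nm,54 if th<60 else 33)
            B=np.array([ray("top",P(q),z)[:2] for q in b]);
            e=B[1]-B[0],B[2]-B[1]
            print(nm,th,s[i][4],"cen",ray("top",P(ce[i]),z)[:2],"rect",B.mean(0),[(np.hypot(*v).round(1),np.degrees(np.arctan2(v[1],v[0])).round(1)) for v in e])
    if nm=="h":
        # hough on outer dark ring / bore
        for pr in [(5,30)]:
            c=cv2.HoughCircles(G,cv2.HOUGH_GRADIENT,1,20,param1=100,param2=25,minRadius=70,maxRadius=200)
            if c is not None:
                for q in c[0][:6]:
                    for z in (23,33): print("circ z",z,ray("top",P(q),z)[:2],q[2]/f*2.6)
E
```

```text
c 45 6201 cen [ 498.78 -251.21] rect [ 505.23 -256.84] [(np.float64(67.4), np.float64(-48.1)), (np.float64(26.1), np.float64(-138.7))]
c 50 12608 cen [ 499.63 -259.67] rect [ 497.86 -261.58] [(np.float64(68.2), np.float64(-69.2)), (np.float64(43.0), np.float64(-161.2))]
c 55 17027 cen [ 500.86 -260.45] rect [ 502.18 -260.76] [(np.float64(65.6), np.float64(-90.3)), (np.float64(49.5), np.float64(177.3))]
h 35 2609 cen [476.26  29.73] rect [476.2   29.89] [(np.float64(25.6), np.float64(-47.5)), (np.float64(11.3), np.float64(-137.7))]
h 45 3076 cen [476.22  29.68] rect [476.13  29.73] [(np.float64(27.1), np.float64(-47.5)), (np.float64(12.3), np.float64(-137.7))]
h 95 21466 cen [516.69  99.33] rect [515.01 102.08] [(np.float64(46.2), np.float64(-49.8)), (np.float64(90.6), np.float64(-140.4))]
h 95 20036 cen [554.46  56.13] rect [554.53  55.  ] [(np.float64(41.7), np.float64(-48.5)), (np.float64(90.0), np.float64(-139.5))]
h 105 22991 cen [516.97  99.43] rect [515.08 102.19] [(np.float64(47.6), np.float64(-49.9)), (np.float64(92.1), np.float64(-140.5))]
h 105 22162 cen [554.25  56.03] rect [554.44  55.01] [(np.float64(42.7), np.float64(-48.3)), (np.float64(91.2), np.float64(-139.3))]
h 115 63375 cen [523.45  68.15] rect [523.12  56.95] [(np.float64(104.3), np.float64(-28.0)), (np.float64(149.6), np.float64(-119.1))]
h 115 1766 cen [535.14  79.42] rect [535.21  79.71] [(np.float64(14.8), np.float64(-90.3)), (np.float64(14.3), np.float64(-180.0))]
```

```bash
cat > fit.py <<'E'
from h import *
from scipy.optimize import minimize
F=8
def parts():
    t=np.linspace(0,2*np.pi,40)
    cyl=np.array([[26*np.cos(a),26*np.sin(a),z] for a in t for z in (0,24)])
    box=lambda x0,x1,y,z0,z1:np.array([[x,s*y,z] for x in(x0,x1) for s in(-1,1) for z in(z0,z1)])
    return [cyl,box(-36,36,10,0,8),box(-23,23,7,24,50)]
def sil(cam,p,off,shape,tilt=None):
    m=np.zeros(shape,np.uint8);x,y,z,a=p;R=np.array([[np.cos(a),-np.sin(a),0],[np.sin(a),np.cos(a),0],[0,0,1]])
    c=get_calibration(cam);K=np.array(c["intrinsics"]);T=np.array(c["world_to_cam"])
    for V in parts():
        W=V@R.T+[x,y,z];q=(T[:3,:3]@W.T+T[:3,3:]);q=(K@q);q=(q[:2]/q[2]).T
        q=((q-off+.5)*F-.5)
        cv2.fillConvexPoly(m,cv2.convexHull(np.round(q*16).astype(np.int32)),1,shift=4)
    return m
E
python3 - <<'E'
from fit import *
np.set_printoptions(precision=2,suppress=True)
for cam in ["top","side"]:
    im=cv2.imread(f"pics/{cam}0.png");u,v=proj(cam,(500,-262,25)).astype(int);n=24
    off=np.array([u-n,v-n])
    g=cv2.resize(cv2.cvtColor(im,6)[v-n:v+n,u-n:u+n],None,fx=F,fy=F,interpolation=cv2.INTER_CUBIC)
    mk=((g<95)).astype(np.uint8)
    mk=cv2.morphologyEx(mk,cv2.MORPH_CLOSE,np.ones((25,25)))
    N,l,s,_=cv2.connectedComponentsWithStats(mk); mk=(l==l[n*F,n*F]).astype(np.uint8)
    def cost(q):
        m=sil(cam,(q[0]*1,q[1],0,q[2]/20),off,g.shape);return 1-(m&mk).sum()/(m|mk).sum()
    best=min((minimize(cost,[500+dx,-262,a*20],method="Nelder-Mead",options=dict(initial_simplex=np.array([[500+dx,-262,a*20],[506,-262,a*20],[500,-256,a*20],[500,-262,a*20+4]]))) for dx in(0,3) for a in np.radians([-50,-35,-20,-5])),key=lambda r:r.fun)
    p=best.x;print(cam,p[:2],np.degrees(p[2]/20),best.fun)
    m=sil(cam,(p[0],p[1],0,p[2]/20),off,g.shape)
    o=cv2.cvtColor(np.clip(g.astype(int)*2,0,255).astype(np.uint8),8)
    for k,c in((m,(0,0,255)),(mk,(0,255,0))):
        cv2.drawContours(o,cv2.findContours(k,0,2)[0],-1,c,1)
    cv2.imwrite(f"pics/f_{cam}.png",o)
cv2.imwrite("pics/fit.png",np.hstack([cv2.imread("pics/f_top.png"),cv2.imread("pics/f_side.png")]))
E
```

```text
top [ 505.58 -270.87] -62.69702365756359 0.03589395939629647
side [ 504.51 -272.77] -65.04651185111072 0.5076142131979695
```

View pics/fit.png

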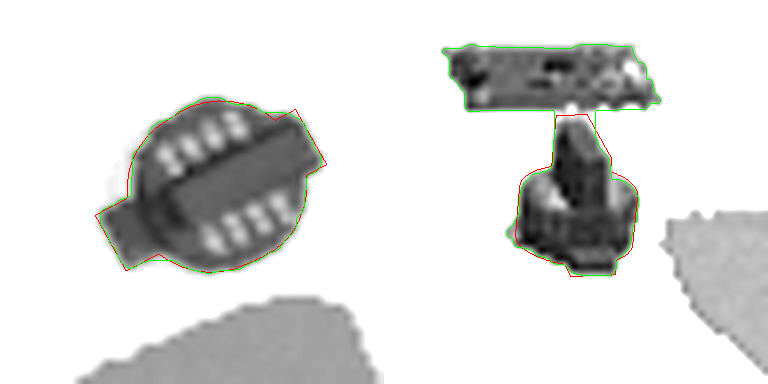

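```bash
cat >> h.py <<'E'
from scipy.spatial.transform import Rotation as Ro
def plan(x,y,z,yaw,n,start=None,rnd=1):
    if start is None:
        s=sense(); p=np.array(s["eef_pos"]);y0=np.degrees(s["tcp_rot"][2])
    else: p=np.array(start[:3],float);y0=start[3]
    dy=(yaw-y0+180)%360-180; t=np.array([x,y,z],float)
    out=[]
    for i in range(n):
        R=Ro.from_euler("xyz",[180,0,y0],degrees=True)
        d=R.inv().apply((t-p)/(n-i)).round(rnd); tz=round(-dy/(n-i),rnd)
        out.append([d.tolist(),tz]); p=p+R.apply(d); y0-=tz; dy+=tz
    for o in out: print(o)
    print("end",p.round(1),round(y0,1)); return [*p,y0]
def st():
    s=sense();print("t",round(s["clock"],2),"p",np.round(s["eef_pos"],1),"rpy",np.degrees(s["tcp_rot"]).round(1),"F",np.round(s["contact_force"],1),"open",round(85.4*s["opening"],1),"T",np.round(s["wrist_torque"],2),"q6",s["qpos"][5].round(2))
E
python3 -c "
from h import *
st();a=plan(505,-271.5,120,117,10,rnd=0);plan(505,-271.5,27,117,3,a,0)"
```

```text
t 1.1 p [ 228.8 -581.6  231.3] rpy [180.    0.   21.5] F [-1.3  0.3 -0.2] open 85.5 T [ 0.01 -0.01  0.02] q6 -0.0
[[37.0, -19.0, 11.0], np.float64(-10.0)]
[[40.0, -12.0, 11.0], np.float64(-10.0)]
[[41.0, -5.0, 11.0], np.float64(-9.0)]
[[41.0, 2.0, 11.0], np.float64(-10.0)]
[[41.0, 9.0, 11.0], np.float64(-9.0)]
[[39.0, 15.0, 11.0], np.float64(-10.0)]
[[36.0, 21.0, 11.0], np.float64(-9.0)]
[[32.0, 27.0, 11.0], np.float64(-10.0)]
[[26.0, 32.0, 12.0], np.float64(-9.0)]
[[21.0, 35.0, 11.0], np.float64(-10.0)]
end [ 504.9 -271.7  120.3] 117.5
[[0.0, 0.0, 31.0], np.float64(0.0)]
[[0.0, 0.0, 31.0], np.float64(0.0)]
[[0.0, 0.0, 31.0], np.float64(0.0)]
end [ 504.9 -271.7   27.3] 117.5
```

Request:
{"op": "servo_tool", "data": {"rows": [[50,[37,-19,11],[0,0,-10]],[50,[40,-12,11],[0,0,-10]],[50,[41,-5,11],[0,0,-9]],[50,[41,2,11],[0,0,-10]],[50,[41,9,11],[0,0,-9]],[50,[39,15,11],[0,0,-10]],[50,[36,21,11],[0,0,-9]],[50,[32,27,11],[0,0,-10]]], "force": 60}}

```text
clock: 2.1
eef_pos: [450.9, -331.7, 143.1]
tcp_rot: [3.141, 0.0, 1.724]
contact_force: [0.1, 0.3, 0.4]
opening: 0.58
```

Request:
{"op": "servo_tool", "data": {"rows": [[50,[26,32,12],[0,0,-9]],[50,[21,35,11],[0,0,-10]],[50,[0,0,0],[0,0,0]],[50,[0,0,0],[0,0,0]]]}}

```text
clock: 2.6
eef_pos: [504.8, -271.9, 120.4]
tcp_rot: [-3.141, 0.0, 2.049]
contact_force: [0.2, -0.4, 0.8]
opening: 0.586
```

```bash
python3 -c "
from h import *
st();plan(505,-271.5,27,117,3)"
```

```text
t 2.6 p [ 504.8 -271.9  120.4] rpy [-180.     0.   117.4] F [ 0.2 -0.4  0.8] open 50.1 T [ 0.03  0.02 -0.05] q6 -0.97
[[0.1, 0.1, 31.1], np.float64(0.1)]
[[0.1, 0.1, 31.1], np.float64(0.2)]
[[0.0, 0.2, 31.2], np.float64(0.1)]
end [ 505.  -271.5   27. ] 117.0
```

Request:
{"op": "servo_tool", "data": {"rows": [[50,[0,0,31],[0,0,0]],[50,[0,0.4,31],[0,0,0.4]],[50,[0,0,31],[0,0,0]],[50,[0,0,0],[0,0,0]],[8,[0,0,0],[0,0,0]],[8,[0,0,0],[0,0,0]],[8,[0,0,0],[0,0,0]],[8,[0,0,0],[0,0,0]]], "force": 60}}

```text
clock: 3.6
eef_pos: [506.3, -272.3, 29.0]
tcp_rot: [3.14, 0.002, 2.043]
contact_force: [-1.5, -1.5, 7.0]
opening: 0.149
```

```bash
python3 -c "
from h import *
st();a=plan(505,-271.5,100,117,2);plan(535.7,78.2,100,40.1,8,a,0)"
```

```text
t 3.6 p [ 506.3 -272.3   29. ] rpy [1.799e+02 1.000e-01 1.171e+02] F [-1.5 -1.5  7. ] open 12.7 T [-0.16  0.25 -0.05] q6 -0.97
[[0.7, -0.4, -35.5], np.float64(0.0)]
[[0.6, -0.3, -35.5], np.float64(0.1)]
end [ 505.  -271.5  100. ] 117.0
[[37.0, 23.0, -0.0], np.float64(10.0)]
[[41.0, 16.0, -0.0], np.float64(10.0)]
[[43.0, 9.0, -0.0], np.float64(9.0)]
[[44.0, 2.0, -0.0], np.float64(10.0)]
[[44.0, -5.0, -0.0], np.float64(9.0)]
[[42.0, -12.0, -0.0], np.float64(10.0)]
[[39.0, -19.0, -0.0], np.float64(9.0)]
[[36.0, -25.0, -0.0], np.float64(10.0)]
end [535.3  77.9 100. ] 40.0
```

Request:
{"op": "servo_tool", "data": {"rows": [[8,[0,0,-2],[0,0,0]],[8,[0,0,-36],[0,0,0]],[8,[0,0,-36],[0,0,0]],[8,[0,0,0],[0,0,0]]]}}

```text
clock: 4.1
eef_pos: [507.0, -272.4, 104.2]
tcp_rot: [3.139, 0.004, 2.043]
contact_force: [0.9, -0.2, -1.8]
opening: 0.147
```

Request:
{"op": "servo_tool", "data": {"rows": [[8,[37,23,0],[0,0,10]],[8,[41,16,0],[0,0,10]],[8,[43,9,0],[0,0,9]],[8,[44,2,0],[0,0,10]],[8,[44,-5,0],[0,0,9]],[8,[42,-12,0],[0,0,10]],[8,[39,-19,0],[0,0,9]],[8,[36,-25,0],[0,0,10]]]}}

```text
clock: 5.1
eef_pos: [534.2, 79.3, 100.4]
tcp_rot: [-3.141, 0.001, 0.694]
contact_force: [-0.2, -0.4, -0.3]
opening: 0.15
```

Request:
{"op": "servo_tool", "data": {"rows": [[8,[0,0,0],[0,0,0]],[8,[0,0,0],[0,0,0]]]}}

```text
clock: 5.35
eef_pos: [534.2, 77.8, 100.6]
tcp_rot: [-3.141, 0.001, 0.702]
contact_force: [-0.2, 1.3, -2.2]
opening: 0.149
```

```bash
python3 - <<'E'
from h import *
st()
o=[]
for c in ["top","side"]:
    im=grab_frame(c);cv2.imwrite(f"pics/{c}1.png",im)
    u,v=proj(c,(535,78,70)).astype(int); n=40
    o.append(cv2.resize(im[v-n:v+n,u-n:u+n],None,fx=5,fy=5,interpolation=cv2.INTER_CUBIC)); print(u-n,v-n)
cv2.imwrite("pics/crop1.png",np.hstack(o))
E
```

```text
t 5.35 p [534.2  77.8 100.6] rpy [-1.80e+02  1.00e-01  4.02e+01] F [-0.2  1.3 -2.2] open 12.8 T [ 0.01 -0.01  0.05] q6 1.01
216 179
262 178
```

View pics/crop1.png

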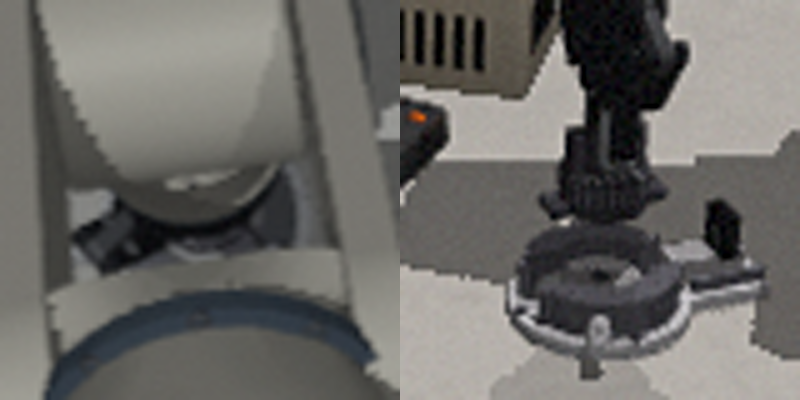

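Request:
{"op": "servo_tool", "data": {"rows": [[8,[0,0.7,18],[0,0,0]],[8,[0,0,14],[0,0,0]],[8,[0,0,4],[0,0,0]],[8,[0,0,4],[0,0,0]],[8,[0,0,3],[0,0,0]],[8,[0,0,0],[0,0,0]]]}}

```text
clock: 6.2
eef_pos: [535.2, 77.5, 58.2]
tcp_rot: [-3.141, 0.0, 0.7]
contact_force: [-1.5, 0.4, -2.1]
opening: 0.15
```

```bash
python3 - <<'E'
from h import *
st()
im=grab_frame("side");cv2.imwrite("pics/side2.png",im)
u,v=proj("side",(530,70,50)).astype(int); n=36
cv2.imwrite("pics/crop2.png",cv2.resize(im[v-n:v+n,u-n:u+n],None,fx=7,fy=7,interpolation=cv2.INTER_CUBIC))
E
```

```text
t 6.2 p [535.2  77.5  58.2] rpy [-180.     0.    40.1] F [-1.5  0.4 -2.1] open 12.8 T [0.11 0.16 0.03] q6 1.01
```

View pics/crop2.png

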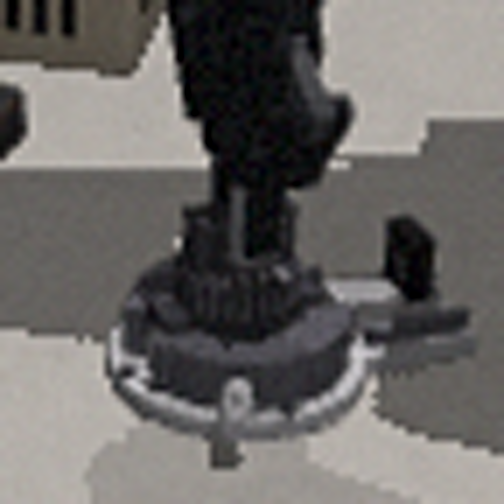

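Request:
{"op": "servo_tool", "data": {"rows": [[8,[0,0,3],[0,0,0]],[8,[0,0,4],[0,0,0]],[8,[0,0,4],[0,0,0]],[8,[0,0,0],[0,0,0]]], "force": 90}}

```text
clock: 6.75
eef_pos: [535.1, 77.4, 47.0]
tcp_rot: [-3.141, 0.0, 0.699]
contact_force: [-3.2, 2.2, 1.7]
opening: 0.138
```

Request:
{"op": "servo_tool", "data": {"rows": [[8,[0,0,3],[0,0,0]],[8,[0,0,3],[0,0,0]],[8,[0,0,0],[0,0,0]]]}}

```text
clock: 7.12
eef_pos: [535.1, 77.4, 41.2]
tcp_rot: [-3.141, 0.0, 0.699]
contact_force: [-4.2, 1.7, 3.6]
opening: 0.139
```

```bash
python3 - <<'E'
from h import *
st()
E
```

```text
t 7.12 p [535.1  77.4  41.2] rpy [-180.     0.    40.1] F [-4.2  1.7  3.6] open 11.9 T [0.26 0.8  0.01] q6 1.01
```

Request:
{"op": "servo_tool", "data": {"rows": [[8,[-0.3,-0.5,1.5],[0,0,0]],[8,[0,0,0],[0,0,0]],[8,[0,0,0],[0,0,0]]]}}

```text
clock: 7.5
eef_pos: [535.1, 77.5, 40.1]
tcp_rot: [3.141, -0.0, 0.7]
contact_force: [-3.7, -0.2, 5.8]
opening: 0.139
```

```bash
python3 - <<'E'
from h import *
st()
E
```

```text
t 7.5 p [535.1  77.5  40.1] rpy [180.   -0.   40.1] F [-3.7 -0.2  5.8] open 11.8 T [-0.    0.64  0.05] q6 1.01
```

Request:
{"op": "servo_tool", "data": {"rows": [[8,[0,-0.2,0],[0,0,8]],[8,[0,-0.2,0],[0,0,8]],[8,[0,0,0],[0,0,0]]]}}

```text
clock: 7.88
eef_pos: [534.5, 77.7, 40.0]
tcp_rot: [3.141, 0.0, 0.418]
contact_force: [-4.5, -0.5, 6.1]
opening: 0.137
```

```bash
python3 - <<'E'
from h import *
st()
E
```

```text
t 7.88 p [534.5  77.7  40. ] rpy [180.   0.  24.] F [-4.5 -0.5  6.1] open 11.7 T [-0.2   0.85 -0.17] q6 1.29
```

Request:
{"op": "servo_tool", "data": {"rows": [[8,[-0.5,-0.4,0],[0,0,8]],[8,[0,-0.2,0],[0,0,9]],[8,[0,-0.2,0],[0,0,9]],[8,[0,-0.2,0],[0,0,7]],[8,[0,0,0],[0,0,0]]]}}

```text
clock: 8.5
eef_pos: [533.9, 78.9, 40.1]
tcp_rot: [-3.141, 0.0, -0.158]
contact_force: [-3.8, 1.9, 6.7]
opening: 0.147
```

```bash
python3 - <<'E'
from h import *
st()
im=grab_frame("side");cv2.imwrite("pics/side3.png",im)
u,v=proj("side",(530,70,50)).astype(int); n=36
cv2.imwrite("pics/crop3.png",cv2.resize(im[v-n:v+n,u-n:u+n],None,fx=7,fy=7,interpolation=cv2.INTER_CUBIC))
E
```

```text
t 8.5 p [533.9  78.9  40.1] rpy [-180.    0.   -9.] F [-3.8  1.9  6.7] open 12.5 T [ 0.38  0.82 -0.12] q6 1.87
```

View pics/crop3.png

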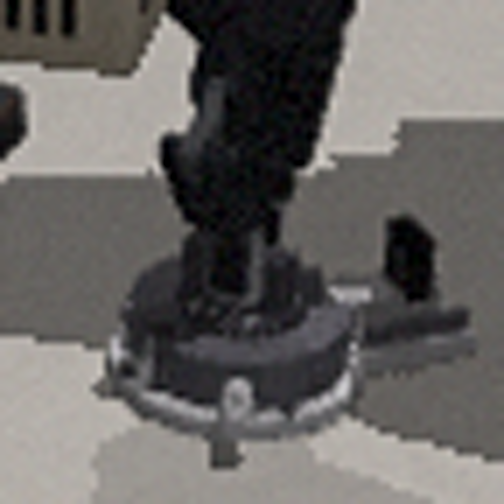

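Request:
{"op": "servo_tool", "data": {"rows": [[8,[0,0,0],[0,0,2]],[8,[0,0,0],[0,0,2]],[8,[0,0,0],[0,0,0]]]}}

```text
clock: 8.93
eef_pos: [534.2, 79.5, 40.1]
tcp_rot: [-3.141, -0.001, -0.224]
contact_force: [-3.0, 7.3, 5.6]
opening: 0.142
```

```bash
python3 - <<'E'
from h import *
st()
E
```

```text
t 8.93 p [534.2  79.5  40.1] rpy [-180.    -0.   -12.8] F [-3.   7.3  5.6] open 12.1 T [1.35 0.77 1.24] q6 1.94
```

Request:
{"op": "servo_tool", "data": {"rows": [[8,[0,0,-3],[0,0,-1]],[40,[0,0,0],[0,0,0]],[40,[0,0,0],[0,0,0]],[40,[0,0,-25],[0,0,0]],[40,[0,0,-50],[0,0,0]],[40,[0,0,-10],[0,0,0]],[0,[0,0,0],[0,0,0]]]}}

```text
clock: 9.8
eef_pos: [534.4, 78.6, 128.2]
tcp_rot: [-3.141, -0.002, -0.208]
contact_force: [0.5, 0.1, -0.5]
opening: 0.269
```

```bash
python3 - <<'E'
from h import *
st()
a=np.radians(220);c=np.array([535.5,78.2]);p=c+112*np.array([np.cos(a),np.sin(a)]);print(p)
b=plan(*p,115,-50,4,rnd=0)
im=grab_frame("side");cv2.imwrite("pics/side4.png",im)
u,v=proj("side",(530,70,50)).astype(int); n=36
cv2.imwrite("pics/crop4.png",cv2.resize(im[v-n:v+n,u-n:u+n],None,fx=7,fy=7,interpolation=cv2.INTER_CUBIC))
E
```

```text
t 9.8 p [534.4  78.6 128.2] rpy [-1.80e+02 -1.00e-01 -1.19e+01] F [ 0.5  0.1 -0.5] open 22.9 T [-0.03  0.01  0.03] q6 1.92
[449.70302237   6.20778772]
[[-17.0, 22.0, 3.0], np.float64(10.0)]
[[-13.0, 25.0, 3.0], np.float64(9.0)]
[[-9.0, 26.0, 4.0], np.float64(10.0)]
[[-4.0, 28.0, 3.0], np.float64(9.0)]
end [449.4   6.  115.2] -49.9
```

View pics/crop4.png

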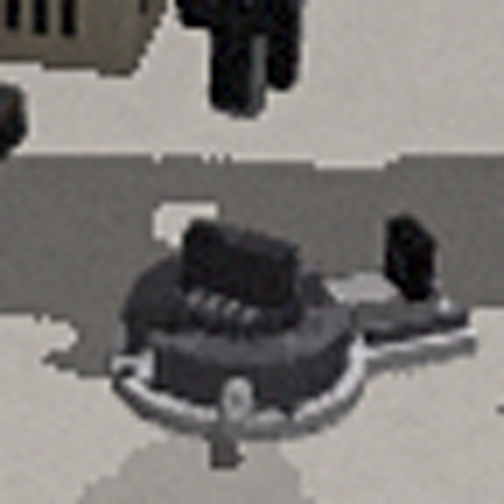

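Request:
{"op": "servo_tool", "data": {"rows": [[0,[-17,22,3],[0,0,10]],[0,[-13,25,3],[0,0,9]],[0,[-9,26,4],[0,0,10]],[0,[-4,28,3],[0,0,9]],[0,[0,0,0],[0,0,0]],[0,[0,0,40],[0,0,0]],[0,[0,0,36],[0,0,0]],[0,[0,0,0],[0,0,0]]]}}

```text
clock: 10.85
eef_pos: [447.0, 6.4, 36.4]
tcp_rot: [3.137, 0.004, -0.869]
contact_force: [-0.4, -0.3, -0.4]
opening: 0.006
```

```bash
python3 - <<'E'
from h import *
st()
p=np.array(sense()["eef_pos"][:2])-[535.5,78.2];print(np.hypot(*p),np.degrees(np.arctan2(p[1],p[0])))
im=grab_frame("side");cv2.imwrite("pics/side5.png",im)
u,v=proj("side",(500,40,50)).astype(int); n=36
cv2.imwrite("pics/crop5.png",cv2.resize(im[v-n:v+n,u-n:u+n],None,fx=7,fy=7,interpolation=cv2.INTER_CUBIC))
E
```

```text
t 10.85 p [447.    6.4  36.4] rpy [179.8   0.2 -49.8] F [-0.4 -0.3 -0.4] open 0.5 T [-0.04 -0.01 -0.04] q6 2.45
113.9310704742079 -140.927464980361
```

View pics/crop5.png

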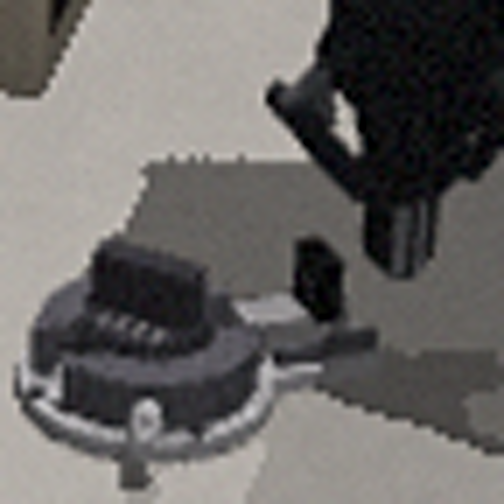

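Request:
{"op": "servo_tool", "data": {"rows": [[0,[0,-8,0],[0,0,0]],[0,[0,-5,0],[0,0,0]],[0,[0,-5,0],[0,0,0]],[0,[0,0,0],[0,0,0]]]}}

```text
clock: 11.4
eef_pos: [463.3, 18.0, 39.2]
tcp_rot: [-3.141, -0.001, -0.871]
contact_force: [-0.5, -0.2, 0.5]
opening: 0.004
```

Request:
{"op": "servo_tool", "data": {"rows": [[0,[0,-3,0],[0,0,0]],[0,[0,-3,0],[0,0,0]],[0,[0,-3,0],[0,0,0]],[0,[0,0,0],[0,0,0]]]}}

```text
clock: 11.9
eef_pos: [469.8, 23.6, 38.7]
tcp_rot: [-3.141, -0.0, -0.871]
contact_force: [-1.3, 0.7, 0.2]
opening: -0.001
```

Request:
{"op": "servo_tool", "data": {"rows": [[0,[0,-2,0],[0,0,0]],[0,[0,-2,0],[0,0,0]],[0,[0,0,0],[0,0,0]]]}}

```text
clock: 12.28
eef_pos: [471.7, 25.4, 38.7]
tcp_rot: [3.139, 0.0, -0.871]
contact_force: [-4.0, -7.6, 3.3]
opening: 0.002
```

```bash
python3 - <<'E'
from h import *
st()
p=np.array(sense()["eef_pos"][:2])-[535.5,78.2];print(np.hypot(*p),np.degrees(np.arctan2(p[1],p[0])))
im=grab_frame("side");cv2.imwrite("pics/side6.png",im)
u,v=proj("side",(500,40,50)).astype(int); n=36
cv2.imwrite("pics/crop6.png",cv2.resize(im[v-n:v+n,u-n:u+n],None,fx=7,fy=7,interpolation=cv2.INTER_CUBIC))
E
```

```text
t 12.28 p [471.7  25.4  38.7] rpy [179.9   0.  -49.9] F [-4.  -7.6  3.3] open 0.2 T [-1.11  0.55  0.02] q6 2.49
82.85092607546838 -140.4121300792073
```

View pics/crop6.png

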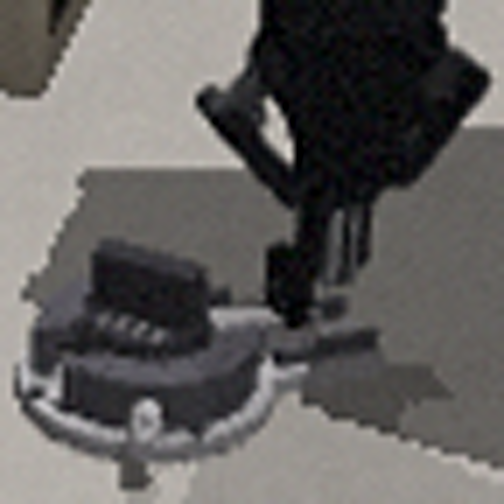

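Request:
{"op": "servo_tool", "data": {"rows": [[0,[0,-1.5,0],[0,0,0]],[0,[0,-1,0],[0,0,0]],[0,[0,0,0],[0,0,0]]]}}

```text
clock: 12.7
eef_pos: [471.7, 25.8, 38.5]
tcp_rot: [3.136, 0.001, -0.87]
contact_force: [-8.7, -18.1, 11.1]
opening: -0.001
```

```bash
python3 - <<'E'
from h import *
st()
p=np.array(sense()["eef_pos"][:2])-[535.5,78.2];print(np.hypot(*p),np.degrees(np.arctan2(p[1],p[0])))
np.set_printoptions(precision=1,suppress=True)
# tab position before/after in side by template shift
a=cv2.imread("pics/side4.png",0);b=grab_frame("side");cv2.imwrite("pics/side7.png",b)
for k in (64,70,75,81):
    q=np.array([535.5,78.2])-k*np.array([np.cos(np.radians(40)),np.sin(np.radians(40))]);print(k,proj("side",(*q,54)))
im=cv2.resize(np.hstack([cv2.imread("pics/side4.png")[195:255,290:350],b[195:255,290:350]]),None,fx=6,fy=6,interpolation=cv2.INTER_NEAREST);cv2.imwrite("pics/crop7.png",im)
E
```

```text
t 12.7 p [471.7  25.8  38.5] rpy [ 1.797e+02  1.000e-01 -4.990e+01] F [ -8.7 -18.1  11.1] open -0.0 T [-2.71  1.38 -0.09] q6 2.5
82.54795453360252 -140.58906066404867
64 [322.2 219.9]
70 [324.  219.6]
75 [325.5 219.3]
81 [327.3 218.9]
```

View pics/crop7.png

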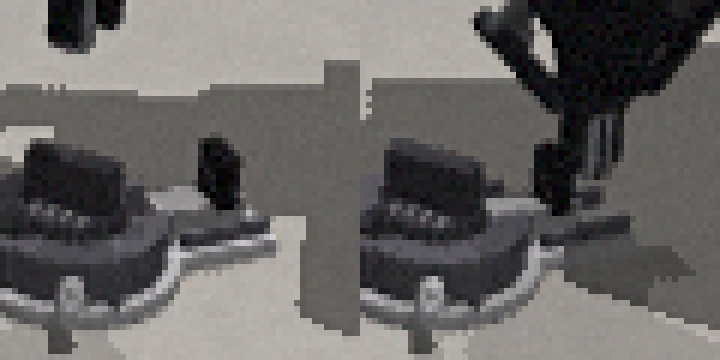

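Request:
{"op": "servo_tool", "data": {"rows": [[0,[0,8,0],[0,0,0]],[0,[0,12,0],[0,0,0]],[0,[0,0,-60],[0,0,0]],[0,[0,0,-60],[0,0,0]],[0,[60,0,0],[0,0,0]],[0,[60,0,0],[0,0,0]],[0,[60,0,0],[0,0,0]],[0,[60,0,0],[0,0,0]]]}}

```text
clock: 13.75
eef_pos: [614.6, -170.5, 158.8]
tcp_rot: [-3.141, -0.0, -0.871]
contact_force: [0.7, 0.9, 0.4]
opening: 0.005
```

Request:
{"op": "servo_tool", "data": {"rows": [[0,[60,0,0],[0,0,0]],[0,[60,0,0],[0,0,0]],[0,[0,0,0],[0,0,0]],[0,[0,0,0],[0,0,0]]]}}

```text
clock: 14.25
eef_pos: [690.1, -260.5, 157.9]
tcp_rot: [3.141, 0.002, -0.872]
contact_force: [0.5, 0.2, -0.4]
opening: 0.002
```

```bash
python3 - <<'E'
from fit import *
np.set_printoptions(precision=2,suppress=True)
st()
im=grab_frame("top");cv2.imwrite("pics/top8.png",im);s=grab_frame("side");cv2.imwrite("pics/side8.png",s)
ox,oy=218,183;f=8
G=cv2.resize(cv2.cvtColor(im[oy:oy+90,ox:ox+80],6),None,fx=f,fy=f,interpolation=cv2.INTER_CUBIC)
P=lambda p:np.array([(p[0]+.5)/f-.5+ox,(p[1]+.5)/f-.5+oy])
for th in (35,45):
    n,l,st_,ce=cv2.connectedComponentsWithStats((G<th).astype(np.uint8))
    for i in range(1,n):
        if st_[i][4]<800: continue
        for z in (54,):
            q=ray("top",P(ce[i]),z)[:2];d=q-[535.7,78.2];r=cv2.minAreaRect(np.argwhere(l==i)[:,::-1].astype(np.float32))
            print(th,st_[i][4],q,np.hypot(*d),np.degrees(np.arctan2(d[1],d[0])),r[2])
cv2.imwrite("pics/crop8.png",np.hstack([cv2.resize(G,(400,450)),cv2.resize(s[185:255,275:337],(400,450),interpolation=cv2.INTER_CUBIC)[:,:,1]]))
E
```

```text
t 14.25 p [ 690.1 -260.5  157.9] rpy [180.    0.1 -50. ] F [ 0.5  0.2 -0.4] open 0.2 T [ 0.01  0.04 -0.01] q6 2.08
35 1906 [532.11  74.5 ] 5.154188944488498 -134.1799183081987 26.739734649658203
45 4823 [527.99  77.33] 7.756738970290616 -173.58527324506264 29.78957176208496
```

View pics/crop8.png

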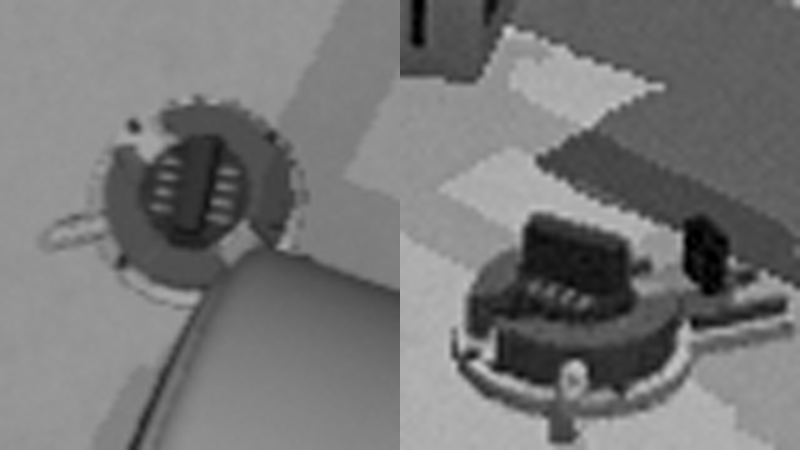

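Request:
{"op": "servo_tool", "data": {"rows": [[0,[-4,52,-5],[0,0,0]],[0,[-4,52,-5],[0,0,0]],[0,[-4,52,-5],[0,0,0]],[0,[-4,52,-5],[0,0,0]],[0,[-4,52,-5],[0,0,0]],[0,[-4,52,-5],[0,0,0]],[0,[-4,52,-5],[0,0,0]],[0,[0,0,0],[0,0,0]]]}}

```text
clock: 15.35
eef_pos: [391.9, -474.4, 194.7]
tcp_rot: [3.141, -0.001, -0.874]
contact_force: [0.4, 0.4, 0.9]
opening: -0.0
```

```bash
python3 - <<'E'
from h import *
np.set_printoptions(precision=2,suppress=True)
st()
im=grab_frame("top");cv2.imwrite("pics/top9.png",im)
ox,oy=218,183;f=8
P=lambda p:np.array([(p[0]+.5)/f-.5+ox,(p[1]+.5)/f-.5+oy])
for nm in ("pics/top0.png","pics/top9.png"):
  g=cv2.cvtColor(cv2.imread(nm),6)
  G=cv2.resize(g[oy:oy+90,ox:ox+80],None,fx=f,fy=f,interpolation=cv2.INTER_CUBIC)
  for th in (35,45):
    n,l,st_,ce=cv2.connectedComponentsWithStats((G<th).astype(np.uint8))
    for i in range(1,n):
        if st_[i][4]<800: continue
        q=ray("top",P(ce[i]),54)[:2];d=q-[535.7,78.2];r=cv2.minAreaRect(np.argwhere(l==i)[:,::-1].astype(np.float32))
        print(nm,th,st_[i][4],q,np.hypot(*d),np.degrees(np.arctan2(d[1],d[0])),r)
cv2.imwrite("pics/crop9.png",cv2.resize(G,(600,675))[:600])
E
```

```text
t 15.35 p [ 391.9 -474.4  194.7] rpy [180.   -0.1 -50.1] F [0.4 0.4 0.9] open -0.0 T [ 0.05 -0.    0.  ] q6 1.56
pics/top0.png 35 2609 [476.26  29.73] 76.69398635768339 -140.8046297708506 ((471.4488525390625, 494.7779541015625), (36.796695709228516, 83.48497772216797), 47.29060745239258)
pics/top0.png 45 3076 [476.22  29.68] 76.75744339069846 -140.7909393501747 ((471.9601135253906, 494.9984130859375), (40.075050354003906, 88.11988830566406), 47.29060745239258)
pics/top9.png 35 1125 [542.32  70.57] 10.100883604169729 -49.08222616570041 ((338.9846496582031, 284.99652099609375), (15.449728965759277, 111.07441711425781), 12.72435474395752)
pics/top9.png 35 2550 [486.27  38.4 ] 63.45599314905713 -141.15937950859114 ((443.703369140625, 461.685546875), (35.64228820800781, 81.4131851196289), 46.6683349609375)
pics/top9.png 45 4811 [528.08  77.35] 7.663054285949984 -173.6045568539284 ((305.330810546875, 304.16619873046875), (86.2047348022461, 181.98777770996094), 9.752424240112305)
pics/top9.png 45 3017 [486.27  38.35] 63.49098290227659 -141.12551599196257 ((444.22607421875, 461.6241149902344), (38.88931655883789, 87.37186431884766), 47.202598571777344)
```

View pics/crop9.png

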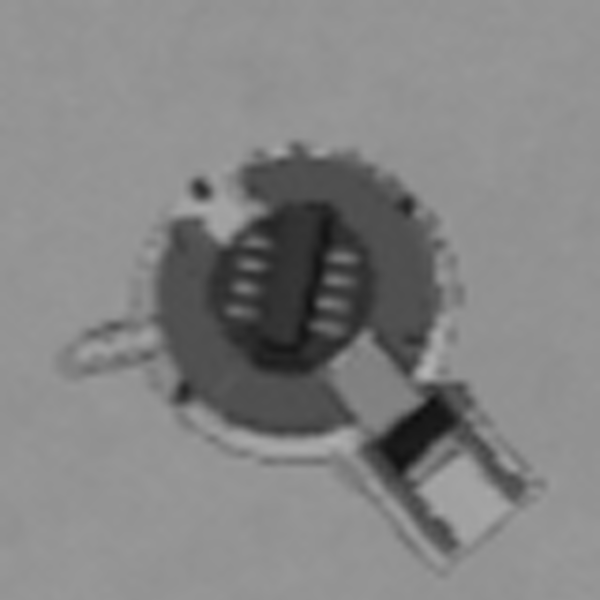

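```bash
python3 -c "
from rig import sign_off
print(sign_off())"
```

```text
the job is handed in; nothing more can be done
None
```

The cartridge is locked in the housing and the keeper is in. I handed the job in at about 15.4 s; no verdict is reported.

**What I did:** I gripped the cartridge by its finger bar and turned it to the slots. I then pressed it down against the spring until the underside was about 11 mm above the desk. I twisted it about 53° clockwise until the wrist torque rose to 1.2 N m at the end stop, then released it. Last, I pushed the keeper in with closed fingers until it stopped moving, with about 23 N on the tool.

**Last checks:**
- **Cartridge:** after release the side picture shows it still down. In the final top picture the bar lies at about -10 to -13°, against my estimate of about -10° for the housing's x axis.
- **Keeper:** in the final top picture the tab is 63.5 mm from the axis; fully in is 64 mm.
- **Robot:** the arm stands clear of everything.

**Disagreements:**
- **Keeper start:** the keeper measured only 77 mm out at the start, not the 81 mm for fully out. It therefore seems to have started about 4 mm in; its travel of about 13 mm agrees with that.
- **Push force:** the force during the final keeper push had an unexpected upward part of about 11 N, which I did not look into.
- **Other objects:** I did not measure the jar, cup, meter or cutters again afterwards. The tool's path stayed away from where I first located them.

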